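Load the filter changer and index it one click

ROBOT

A 6-joint arm with a two-finger parallel gripper is mounted at the origin on a cart in front of the work surface, level with it; the furniture and walls round the work are solid. World frame = base frame: x ahead of the robot, y to its left, z up, the work surface at z = 0. Lengths are in m, angles in rad, forces in N, time in s.
With the tool pointing down it reaches from about 0.35 to 0.85 m from the base axis. Payload 8.1 kg.
Tool frame: the origin (TCP) lies at the centre of the arm's flange, where the gripper is bolted on; the fingertips stand 186 mm ahead of it and the grasp point (between the pads) lies 167 mm ahead of it; z points along the fingers, y is the direction in which the jaws open and shut (so a half turn about z gives the same grasp; the last joint's range is limited). The gripper opens to 93 mm and grips with 3 to 60 N. Pads are 15 mm wide; open, the fingers measure 128 mm over their backs; the gripper's body (75 mm by 188 mm) begins 65 mm behind the grasp point.
Start: joints at [-1.199, 0.13, 1.488, -0, 1.523, -0.085], TCP at [0.265, -0.538, 0.405] pointing down, gripper open.
Joint ranges: [-2.96, 2.96], [-0.89, 2.26], [0.02, 2.5], [-1.34, 4.48], [0, 2.73], [-2.66, 2.66]. Speed limits (rad/s): [2.39, 2.39, 2.79, 3.14, 3.14, 3.14].

INTERFACE

Orientations are given as a rotation vector (axis times angle).
In Python, from plant import robot, viewer, order gives the robot as it stands.
- The arm moves only by the tool apply_moves, never from a script. Its argument "deltas" is a list of rows, each a list of 3 entries, a list of its own where there are three numbers: the finger opening in mm, from 0 to 93, then the shift along the tool's x, y, z in mm, then the turn about the tool's z in rad. In form: [[grip, [dx, dy, dz], yaw], ...]. A call has 1 to 5 rows; each row shifts and turns the commanded pose from where the row before left it, along the tool's axes as they then stand; what a row does not reach is not made up. A row lasts 1/8 s, in which the tool goes at most 62.5 mm and 10.7 degrees, less where a joint would pass 70% of its speed; a pose out of reach is approached as far as the arm can. A call is refused whole if a number of a shift passes 62.5 or a number of a turn 0.188, either way. A call with a gripper value outside its range is refused whole. The fingers move at their own pace and stop on an object; "grip_force" is the grip in N (left out, the last holds). Time passes only in rows, so rows that do not move let the fingers close. It gives the time, the measured TCP pose, the force and the opening at its end, in the units of the state.
- robot.read_state(): the state, without advancing time (a new reading comes with each control period).
- viewer.read_camera(name): name is "scene" or "top" or "wrist"; returns the picture (480x640x3 uint8, blue, green, red); there is no depth.
- viewer.get_calibration(name): a dict with "fx", "fy", "cx", "cy" (pixels), "R" (3x3) and "t" (3): a world point X has camera coordinates R X + t. Camera axes: x right, y down, z forward; pixel columns grow to the right and rows downward; lengths in m; the calibration is good to about 2 mm. A picture is of the moment at which its call begins: read the wrist's pose just before it. get_calibration takes no time and is no camera call; for the wrist camera it gives the pose at the moment of the call.
- order.close_job(): hands the job in, once; it reports no verdict.
The state is a dict: "t": time; "q": joint angles; "dq": joint speeds; "joint_torque": joint torques, N m; "tool_pos": TCP position; "orientation": TCP orientation; "force": force on the tool from outside, world axes, zero at the start; "wrist_torque": the same for the moment, N m; "opening": finger opening in m.
Only numpy, scipy, OpenCV 4.12 (cv2) and the standard library are available. Lean on these libraries where they do the work, as an engineer would, in place of code of your own. Each camera call takes 0.05 s, during which the arm holds its last target. There are 200 camera calls.

TASK

Put the filter cell with the orange collar into the empty pocket of the filter wheel, feeling gently for the hole of its off-centre brass collet, and seat it upright and fully home without ever pressing hard. Let go of it, then use the red post to turn the wheel one click counter-clockwise seen from above, and no further, so that the cell rests at the black reader. Leave the other cells and everything else on the bench as they are.

Things in the scene. Friction and masses are not known exactly. Their poses are not given: they have to be found in the camera images.
- cell_orange: Filter cell to load, 42 mm tall, about 90 g, standing upright on the worktop. Black barrel 30 mm across from 0 to 19 mm height (foot chamfered to 28 mm over the lowest 1.5 mm), orange collar 19 to 22 mm, bare metal neck 22 mm across from 22 to 41 mm to grip from above, orange glass on top. Origin: centre of its underside, z up.
- cell_green: Same make and size as the orange cell, but with a green collar and glass; stands upright on the worktop. Origin: centre of its underside, z up. Leave it alone.
- cell_blue: Same make and size as the orange cell, but with a blue collar and glass; stands upright on the worktop. Origin: centre of its underside, z up. Leave it alone.
- carousel: Fixed filter changer: foot 244 mm across, aluminium wheel 200 mm across with six pockets on a 68 mm radius. Red block at its -x edge (40 mm high): load mark, the empty pocket starts there. Black reader block, 64 mm high, 60 degrees counter-clockwise of it. The other pockets hold fixed white-collared cells, tops 82 mm above the worktop. Origin: on the wheel's axis at the worktop, z up.
- wheel_axis (a point): Point on the wheel's upright axis at the height of the wheel's top face, 40 mm above the worktop.
- load_pocket (a point): Turns with the wheel: middle of the empty pocket on its floor (the wheel's top face, 40 mm above the worktop), where the cell's underside comes to rest. The pocket is a grey cup, 54 mm outside, 18 mm high, with the brass collet in it.
- collet_rim (a point): Turns with the wheel: on the axis of the empty pocket, 58 mm above the worktop, level with the rim of the cup and of the stiff brass collet in it (bore 32.4 mm, wall 3 mm, open down to the pocket floor). The bore is eccentric: its middle lies 5.5 mm from this point, in a direction that differs every time, is not measured and cannot be turned. Delicate: more than 25 N from the cell harms it.
- post_top (a point): Top middle of the turning post on the wheel, 88 mm from the axis, 115 mm above the worktop, starting a quarter turn clockwise (seen from above) of the load mark. Its red grip is an upright cylinder 14 mm across, from 83 to 115 mm above the worktop, on a thinner steel stem. Turns with the wheel.
- wheel (a joint): Angle of the wheel, rad; 0 at the start, grows counter-clockwise seen from above. Detents (clicks) every 60 degrees (1.047 rad): it resists with up to about 0.65 Nm (7.5 N at the post), until half way, then pulls itself to the next click. A side push of a few N on the pocket moves it a little; it springs back.
- dial_gauge: White dial gauge lying on its back, 61x43x13 mm. Bystander.
- marker_red: White felt marker with black cap, 135 mm long, lying. Bystander.
- control_box: Tall light-grey metal box, fixed, 68x109 mm and 236 mm high, on the left of the worktop: an obstacle to pass over or round. Origin: centre of its underside.
- screws: Small white screw jar with blue lid, 42 mm across, 30 mm high. Bystander.
- drops: Small dropper bottle, 34 mm across, 102 mm high. Bystander.
Mind the look-alikes: they are no part of the job. Leave any pink or purple look-alike of the cell_orange alone.

How it is judged:
By the outcome, as a careful person would: the job done as asked, in the order asked, and still so for the second after the job is handed in, with the robot touching nothing.
It also fails if it takes over 72 s, if anything falls off the work surface, if the arm or the gripper's body presses on something with over 40 N, if the wrist force passes 120 N, or if a joint passes its speed limit or range.

## Working session

There is one attempt and no reset: what is moved stays moved. The work goes in short steps, Python scripts to look and compute and a tool call to move; the robot and the scene stay as the last step left them, time stands still between calls to the robot, and variables do not carry over. Pictures are saved under pics/ and viewed, about 8 in all and at most 12, crops included, and the job is handed in when it is done.

Besides the shell and the picture viewer there is one more tool, called after ">>>" in YAML: its name, and indented under it one key for each argument. apply_moves: Moves the arm, as the interface text tells. Its arguments: {"type":"object","properties":{"deltas":{"type":"array"},"grip_force":{"type":"number"}},"required":["deltas"]}

```bash
ls; mkdir -p pics; cat > h.py <<'E'
import numpy as np, cv2
from plant import robot, viewer, order
from scipy.spatial.transform import Rotation as Rn
def pix2w(c,u,v,z):
    R=np.array(c["R"]);t=np.array(c["t"])
    d=R.T@np.array([(u-c["cx"])/c["fx"],(v-c["cy"])/c["fy"],1]);o=-R.T@t
    return o+d*(z-o[2])/d[2]
def w2pix(c,X):
    p=np.array(c["R"])@np.array(X)+np.array(c["t"]);return c["fx"]*p[0]/p[2]+c["cx"],c["fy"]*p[1]/p[2]+c["cy"]
E
python3 - <<'E'
from h import *
s=robot.read_state();print(s["t"],s["tool_pos"],s["orientation"],s["opening"],s["force"])
print(Rn.from_rotvec(s["orientation"]).as_matrix().round(3))
for n in("top","scene"):
    cv2.imwrite(f"pics/{n}0.png",viewer.read_camera(n));c=viewer.get_calibration(n);R=np.array(c["R"]);print(n,c["fx"],R.round(3),(-R.T@np.array(c["t"])).round(3))
E
```

```text
pics
0.0 [ 0.26457469 -0.53825598  0.40369987] [-3.05825676e+00 -7.10907251e-01  4.12965187e-04] 0.09310748998985989 [0.50328789 0.15829084 0.22251346]
[[ 0.897  0.441 -0.001]
 [ 0.441 -0.897  0.002]
 [ 0.    -0.002 -1.   ]]
top 442.47444432921816 [[ 0.022 -1.     0.014]
 [-0.996 -0.023 -0.088]
 [ 0.088 -0.012 -0.996]] [ 0.418 -0.005  1.097]
scene 559.255092163414 [[-0.683 -0.73  -0.016]
 [-0.369  0.363 -0.855]
 [ 0.631 -0.578 -0.518]] [-0.415  0.838  0.868]
```

View pics/top0.png

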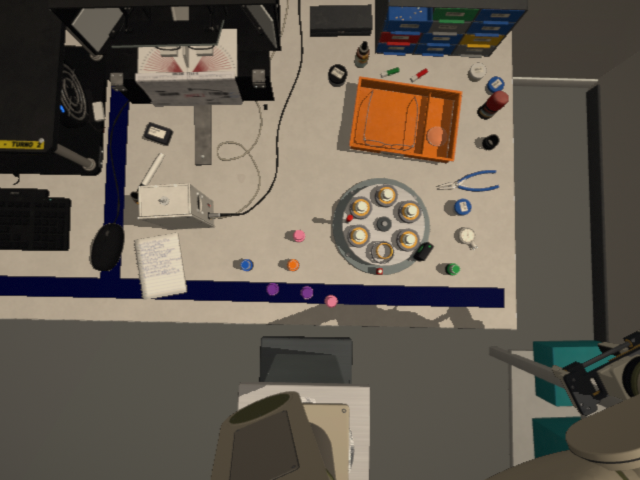

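View pics/scene0.png

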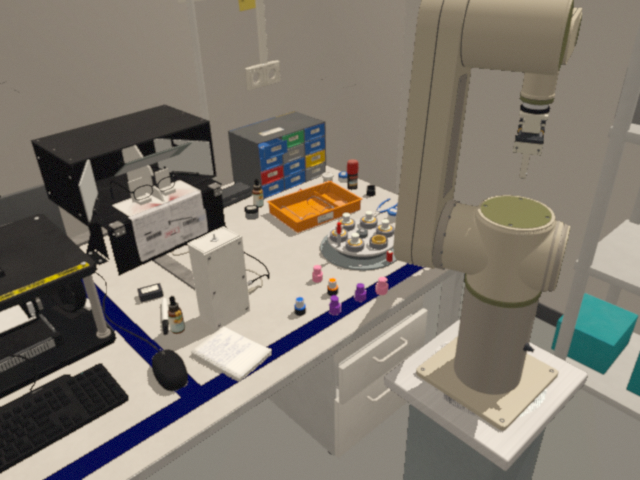

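```bash
python3 - <<'E'
from h import *
c=viewer.get_calibration("top")
for n,u,v,z in[("orange",293,265,.042),("blue",246,265,.042),("pink",299,236,.042),("purp1",273,289,.042),("purp2",307,293,.042),("hub",383,224,.05),("pocket",382,251,.058),("post",349,218,.115),("reader",423,252,.064),("load",379,271,.04)]:print(n,pix2w(c,u,v,z).round(3))
w=viewer.get_calibration("wrist");s=robot.read_state();R=np.array(w["R"]);T=Rn.from_rotvec(s["orientation"]).as_matrix()
print(w["fx"],(T.T@(-R.T@np.array(w["t"])-s["tool_pos"])).round(4),(R@T).round(3))
im=cv2.imread("pics/top0.png");cv2.imwrite("pics/crop1.png",cv2.resize(im[170:310,230:450],None,fx=3.6,fy=3.6,interpolation=cv2.INTER_CUBIC))
E
```

```text
orange [0.44  0.033 0.042]
blue [0.438 0.145 0.042]
pink [0.51  0.02  0.042]
purp1 [0.383 0.079 0.042]
purp2 [ 0.375 -0.002  0.042]
hub [ 0.543 -0.179  0.05 ]
pocket [ 0.478 -0.176  0.058]
post [ 0.547 -0.092  0.115]
reader [ 0.477 -0.272  0.064]
load [ 0.431 -0.172  0.04 ]
366.1694781973227 [0.0855 0.0003 0.0195] [[-0.     1.     0.002]
 [-0.954  0.    -0.301]
 [-0.301 -0.002  0.954]]
```

View pics/crop1.png

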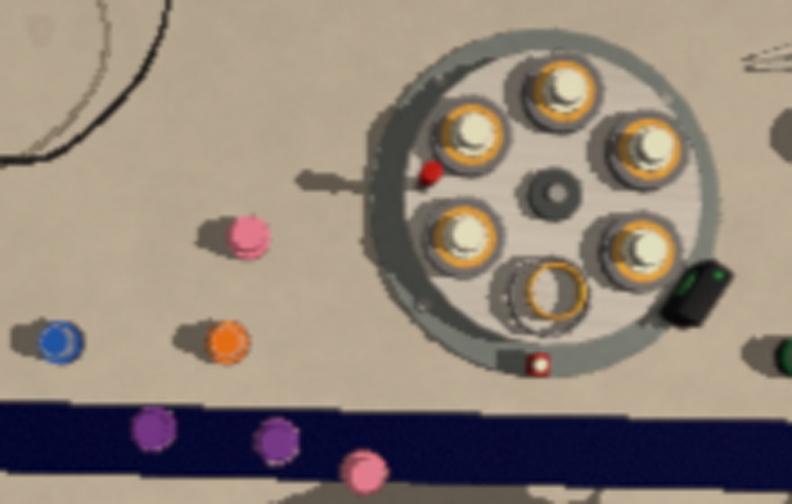

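```bash
cat >> h.py <<'E'
def plan(p,heading,n):
    "rows from the measured pose to TCP p, heading (deg of tool x), n rows"
    s=robot.read_state();T=Rn.from_rotvec(s["orientation"]).as_matrix()
    h=np.arctan2(T[1,0],T[0,0]);dh=(np.deg2rad(heading)-h+np.pi)%(2*np.pi)-np.pi
    d=(np.array(p)-s["tool_pos"])*1000/n
    for i in range(n):
        a=h+dh*i/n
        print([(round(d[0]*np.cos(a)+d[1]*np.sin(a),1)),round(d[0]*np.sin(a)-d[1]*np.cos(a),1),round(-d[2],1)],round(-dh/n,3))
E
python3 -c "
from h import *
plan([.478,-.176,.33],90,10)"
```

```text
[np.float64(35.1), np.float64(-23.1), np.float64(7.4)] -0.111
[np.float64(37.5), np.float64(-19.1), np.float64(7.4)] -0.111
[np.float64(39.4), np.float64(-14.8), np.float64(7.4)] -0.111
[np.float64(40.8), np.float64(-10.3), np.float64(7.4)] -0.111
[np.float64(41.7), np.float64(-5.7), np.float64(7.4)] -0.111
[np.float64(42.0), np.float64(-1.0), np.float64(7.4)] -0.111
[np.float64(41.9), np.float64(3.6), np.float64(7.4)] -0.111
[np.float64(41.2), np.float64(8.3), np.float64(7.4)] -0.111
[np.float64(40.0), np.float64(12.8), np.float64(7.4)] -0.111
[np.float64(38.4), np.float64(17.2), np.float64(7.4)] -0.111
```

>>> apply_moves:
  deltas:
    - [93,[35,-23,7.5],-0.111]
    - [93,[37.5,-19,7.5],-0.111]
    - [93,[39.5,-15,7.5],-0.111]
    - [93,[41,-10,7.5],-0.111]
    - [93,[42,-5.5,7.5],-0.111]

```text
t: 0.72
tool_pos: [0.3726, -0.3559, 0.3666]
orientation: [-2.745, -1.527, 0.0]
force: [0.3, -0.0, -0.1]
opening: 0.0931
```

>>> apply_moves:
  deltas:
    - [93,[42,-1,7.5],-0.111]
    - [93,[42,3.5,7.5],-0.111]
    - [93,[41,8,7.5],-0.111]
    - [93,[40,13,7.5],-0.111]
    - [93,[38.5,17,7.5],-0.111]

```text
t: 1.35
tool_pos: [0.4794, -0.175, 0.3292]
orientation: [-2.222, -2.221, 0.0]
force: [0.3, 0.5, 0.7]
opening: 0.0932
```

>>> apply_moves:
  deltas:
    - [93,[0,0,0],0]
    - [93,[0,0,0],0]

```text
t: 1.6
tool_pos: [0.4788, -0.1765, 0.3295]
orientation: [-2.226, -2.216, 0.001]
force: [-0.0, 0.1, 0.0]
opening: 0.0928
```

```bash
python3 - <<'E'
from h import *
s=robot.read_state();print(s["t"],s["tool_pos"],s["force"])
im=viewer.read_camera("wrist");cv2.imwrite("pics/w1.png",im)
import pickle;pickle.dump(viewer.get_calibration("wrist"),open("w1.pkl","wb"))
E
```

```text
1.6 [ 0.47881098 -0.17648599  0.32951514] [-0.02255971  0.14315722  0.02965978]
```

View pics/w1.png

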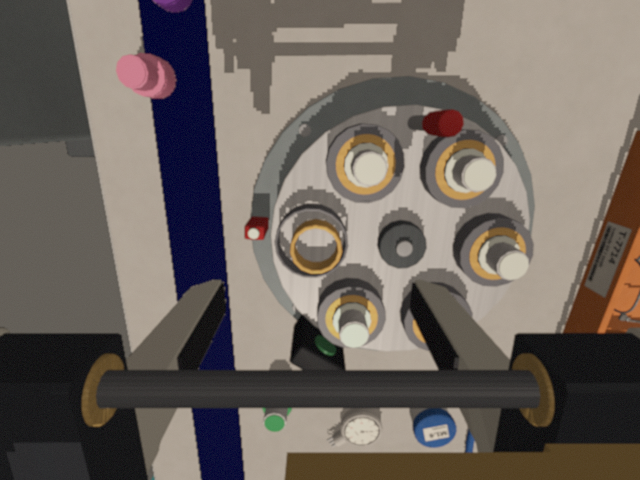

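```bash
python3 - <<'E'
from h import *
import pickle;c=pickle.load(open("w1.pkl","rb"));im=cv2.imread("pics/w1.png")
a=pix2w(c,478,174,.082);b=pix2w(c,354,334,.082);o=pix2w(c,513,265,.082);ax=(a+b)/2
print("axis",ax.round(4),"radii",np.linalg.norm((a-b)[:2])/2,"pocket from opp",(2*ax-o).round(4), np.linalg.norm((o-ax)[:2]))
print("post",pix2w(c,456,122,.115).round(4))
roi=im[205:285,275:360];hsv=cv2.cvtColor(roi,cv2.COLOR_BGR2HSV)
m=cv2.inRange(hsv,(10,110,60),(30,255,255))
cs,_=cv2.findContours(m,cv2.RETR_EXTERNAL,cv2.CHAIN_APPROX_NONE);k=max(cs,key=len);e=cv2.fitEllipse(k);print(e)
u,v=e[0][0]+275,e[0][1]+205;print("bore",pix2w(c,u,v,.058).round(4))
for dz in(.058,):
  B=pix2w(c,u,v,dz);print(w2pix(c,B))
big=cv2.resize(im[195:295,265:365],None,fx=6,fy=6,interpolation=cv2.INTER_CUBIC)
# overlay predicted circles: bore rim (inner/outer) and cup rim around pocket
P=2*ax-o
for ctr,r,z,col in((pix2w(c,u,v,.058),.0162,.058,(0,0,255)),(pix2w(c,u,v,.058),.0192,.058,(0,255,0)),(P,.027,.058,(255,0,0))):
  pts=[w2pix(c,[ctr[0]+r*np.cos(t),ctr[1]+r*np.sin(t),z]) for t in np.linspace(0,6.29,60)]
  cv2.polylines(big,[np.int32([((x-265+.5)*6,(y-195+.5)*6) for x,y in pts])],True,col,1)
cv2.imwrite("pics/c2.png",big)
E
```

```text
axis [ 0.5422 -0.1811  0.082 ] radii 0.06767154931360783 pocket from opp [ 0.4741 -0.1769  0.082 ] 0.06824368911829497
post [ 0.5505 -0.0934  0.115 ]
((40.778316497802734, 42.05342102050781), (51.20792770385742, 54.045021057128906), 4.496978282928467)
bore [ 0.4782 -0.1803  0.058 ]
(np.float64(315.7783164978035), np.float64(247.0534210205081))
```

View pics/c2.png

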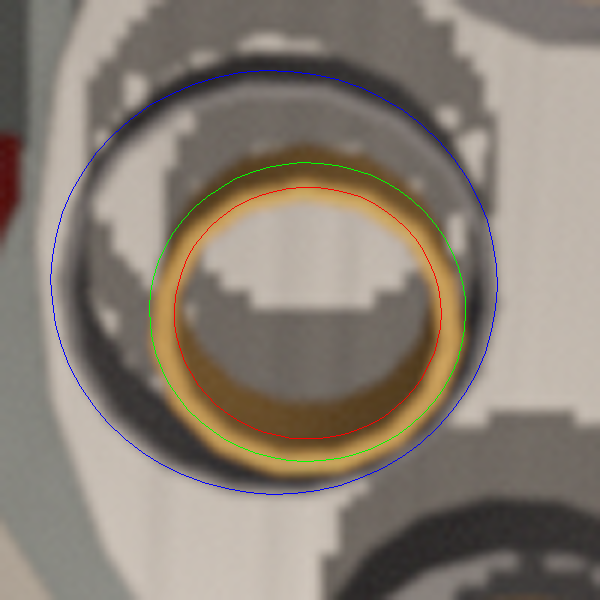

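>>> apply_moves:
  deltas:
    - [93,[52.5,-9.5,0],0]
    - [93,[52.5,-9.5,0],0]
    - [93,[52.5,-9.5,15],0]
    - [93,[52.5,-9.5,15],0]
    - [93,[0,0,0],0]

```text
t: 2.28
tool_pos: [0.4406, 0.0355, 0.2986]
orientation: [-2.222, -2.218, 0.002]
force: [0.4, -0.7, -0.8]
opening: 0.0929
```

>>> apply_moves:
  deltas:
    - [50,[0,0,0],0]

```text
t: 2.4
tool_pos: [0.4421, 0.0329, 0.3002]
orientation: [2.226, 2.216, 0.0]
force: [-0.2, -0.0, 0.2]
opening: 0.0868
```

```bash
python3 - <<'E'
from h import *
s=robot.read_state();print(s["t"],s["tool_pos"],s["force"],s["opening"])
im=viewer.read_camera("wrist");c=viewer.get_calibration("wrist");cv2.imwrite("pics/w2.png",im)
import pickle;pickle.dump(c,open("w2.pkl","wb"))
print("predicted",w2pix(c,[.44,.033,.042]))
hsv=cv2.cvtColor(im,cv2.COLOR_BGR2HSV);m=cv2.inRange(hsv,(5,150,150),(18,255,255))
n,l,st,ce=cv2.connectedComponentsWithStats(m)
for i in range(1,n):
    if st[i,4]>80:print(st[i],ce[i],pix2w(c,*ce[i],.042).round(4))
E
```

```text
2.4 [0.44207478 0.03290827 0.30021513] [-0.18887673 -0.00663942  0.17722435] 0.08679440220603778
predicted (np.float64(312.5358692824518), np.float64(248.0578969517995))
[301 234  25  24 475] [313.24       245.77052632] [0.4405 0.0347 0.042 ]
```

View pics/w2.png

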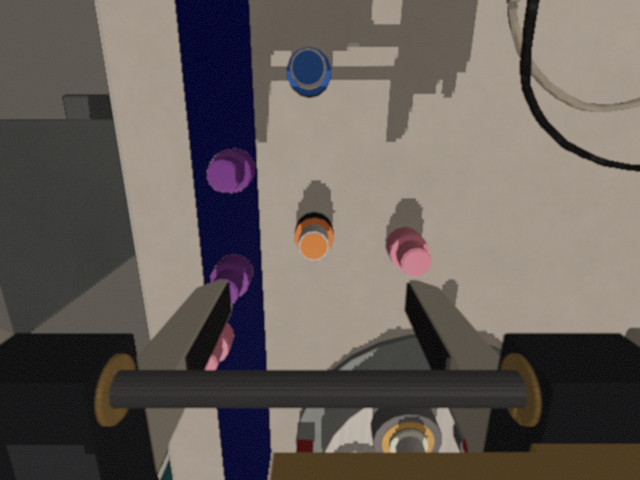

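>>> apply_moves:
  deltas:
    - [48,[1.8,-1.5,10],0]
    - [48,[0,0,15],0]
    - [48,[0,0,15],0]
    - [48,[0,0,15],0]
    - [48,[0,0,15],0]

```text
t: 3.08
tool_pos: [0.4402, 0.0356, 0.2284]
orientation: [-2.226, -2.217, 0.001]
force: [-0.1, -0.9, -0.2]
opening: 0.0479
```

>>> apply_moves:
  deltas:
    - [48,[0,0,10],0]
    - [48,[0,0,9],0]
    - [48,[0,0,0],0]
    - [48,[0,0,0],0]

```text
t: 3.58
tool_pos: [0.4407, 0.0356, 0.2112]
orientation: [2.225, 2.217, 0.001]
force: [-0.2, 0.2, 0.6]
opening: 0.048
```

>>> apply_moves:
  deltas:
    - [18,[0,0,0],0]
    - [18,[0,0,0],0]
    - [18,[0,0,0],0]
    - [18,[0,0,0],0]
    - [18,[0,0,0],0]
  grip_force: 25

```text
t: 4.2
tool_pos: [0.4404, 0.0356, 0.2109]
orientation: [2.226, 2.217, 0.0]
force: [-0.6, -0.4, 1.0]
opening: 0.021
```

>>> apply_moves:
  deltas:
    - [18,[0,0,0],0]
    - [18,[0,0,0],0]
    - [18,[0,0,0],0]

```text
t: 4.58
tool_pos: [0.4404, 0.0356, 0.2109]
orientation: [2.226, 2.217, 0.0]
force: [-0.7, 0.9, 3.1]
opening: 0.0214
```

>>> apply_moves:
  deltas:
    - [18,[0,0,-15],0]
    - [18,[0,0,-30],0]
    - [18,[0,0,-30],0]
    - [18,[0,0,-25],0]
    - [18,[-20,3.5,0],0]

```text
t: 5.2
tool_pos: [0.4446, 0.016, 0.3142]
orientation: [2.221, 2.216, 0.006]
force: [0.3, -0.2, -1.1]
opening: 0.0212
```

>>> apply_moves:
  deltas:
    - [18,[-40,7,0],0]
    - [18,[-45,8,0],0]
    - [18,[-45,8,0],0]
    - [18,[-40,7,0],0]
    - [18,[-26.6,4.2,0],0]

```text
t: 5.82
tool_pos: [0.4772, -0.183, 0.3115]
orientation: [2.227, 2.215, 0.0]
force: [1.2, 0.4, -0.3]
opening: 0.0213
```

>>> apply_moves:
  deltas:
    - [18,[0,0,20],0]
    - [18,[0,0,0],0]
    - [18,[0,0,0],0]
    - [18,[0,0,0],0]

```text
t: 6.32
tool_pos: [0.4775, -0.1809, 0.2918]
orientation: [2.224, 2.217, 0.001]
force: [0.8, 0.5, -0.5]
opening: 0.0214
```

```bash
python3 - <<'E'
from h import *
s=robot.read_state();print(s["t"],s["tool_pos"],s["force"],s["wrist_torque"],s["opening"])
im=viewer.read_camera("wrist");c=viewer.get_calibration("wrist")
import pickle;pickle.dump(c,open("w3.pkl","wb"));cv2.imwrite("pics/w3.png",im)
E
```

```text
6.325 [ 0.47749389 -0.18088227  0.29178474] [ 0.77676429  0.4917985  -0.54644565] [-0.04403947 -0.06256284 -0.00705706] 0.02136490109714238
```

View pics/w3.png

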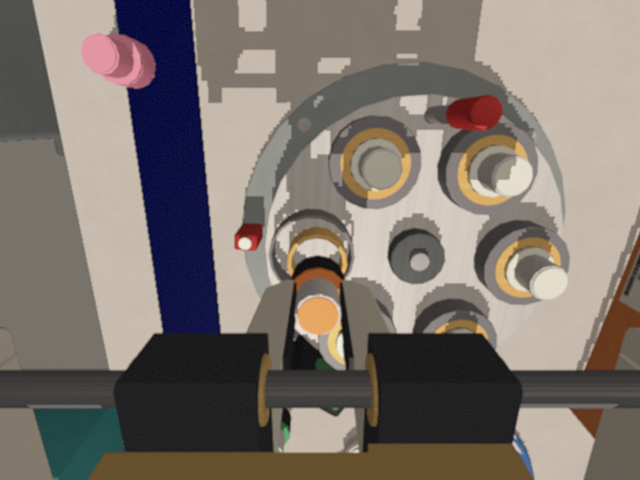

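>>> apply_moves:
  deltas:
    - [18,[0,0.5,10],0]
    - [18,[0,0,9],0]
    - [18,[0,0,0],0]
    - [18,[0,0,0],0]

```text
t: 6.88
tool_pos: [0.4776, -0.1811, 0.2715]
orientation: [-2.226, -2.217, 0.0]
force: [-0.4, 0.5, -0.5]
opening: 0.0209
```

>>> apply_moves:
  deltas:
    - [18,[0,0,2],0]
    - [18,[0,0,1],0]
    - [18,[0,0,0],0]

```text
t: 7.25
tool_pos: [0.4777, -0.1812, 0.2687]
orientation: [-2.226, -2.217, 0.0]
force: [0.3, -0.6, -1.4]
opening: 0.0211
```

>>> apply_moves:
  deltas:
    - [18,[0,0,1],0]
    - [18,[0,0,0],0]

```text
t: 7.5
tool_pos: [0.4776, -0.1811, 0.2677]
orientation: [-2.226, -2.217, 0.0]
force: [0.8, -0.7, -1.3]
opening: 0.0213
```

>>> apply_moves:
  deltas:
    - [18,[0,0,0.7],0]
    - [18,[0,0,0],0]

```text
t: 7.75
tool_pos: [0.4777, -0.1811, 0.267]
orientation: [-2.226, -2.217, 0.0]
force: [-0.1, 1.0, -0.3]
opening: 0.0211
```

>>> apply_moves:
  deltas:
    - [18,[0,0,0.7],0]
    - [18,[0,0,0],0]

```text
t: 8.0
tool_pos: [0.4777, -0.1811, 0.2662]
orientation: [-2.226, -2.217, 0.0]
force: [-0.2, -0.6, -0.2]
opening: 0.0213
```

>>> apply_moves:
  deltas:
    - [18,[0,0,0.8],0]
    - [18,[0,0,0],0]

```text
t: 8.25
tool_pos: [0.4777, -0.1812, 0.2655]
orientation: [-2.226, -2.217, 0.0]
force: [0.2, 0.9, -1.1]
opening: 0.0213
```

>>> apply_moves:
  deltas:
    - [18,[0,0,0.8],0]
    - [18,[0,0,0],0]

```text
t: 8.5
tool_pos: [0.4776, -0.1811, 0.2646]
orientation: [-2.226, -2.217, 0.0]
force: [-0.1, -0.5, -1.6]
opening: 0.0213
```

>>> apply_moves:
  deltas:
    - [18,[0,0,1],0]
    - [18,[0,0,1],0]
    - [18,[0,0,0],0]

```text
t: 8.88
tool_pos: [0.4776, -0.1811, 0.2626]
orientation: [-2.226, -2.217, 0.0]
force: [0.3, 0.5, -0.5]
opening: 0.0215
```

>>> apply_moves:
  deltas:
    - [18,[0,0,1.5],0]
    - [18,[0,0,1.5],0]
    - [18,[0,0,0],0]

```text
t: 9.25
tool_pos: [0.4776, -0.1811, 0.2595]
orientation: [-2.226, -2.217, 0.0]
force: [0.3, 0.4, -0.3]
opening: 0.0213
```

>>> apply_moves:
  deltas:
    - [18,[0,0,1.5],0]
    - [18,[0,0,1.5],0]
    - [18,[0,0,0],0]

```text
t: 9.62
tool_pos: [0.4776, -0.1811, 0.2565]
orientation: [-2.226, -2.217, 0.0]
force: [0.2, 0.4, -0.4]
opening: 0.0213
```

>>> apply_moves:
  deltas:
    - [18,[0,0,1.5],0]
    - [18,[0,0,1.5],0]
    - [18,[0,0,0],0]

```text
t: 10.0
tool_pos: [0.4776, -0.1811, 0.2535]
orientation: [-2.226, -2.217, 0.0]
force: [0.3, -0.1, -1.4]
opening: 0.0216
```

>>> apply_moves:
  deltas:
    - [18,[0,0,1],0]
    - [18,[0,0,0.5],0]
    - [18,[0,0,0],0]

```text
t: 10.38
tool_pos: [0.4777, -0.1811, 0.2522]
orientation: [-2.226, -2.217, 0.0]
force: [0.0, 0.4, -0.8]
opening: 0.0216
```

>>> apply_moves:
  deltas:
    - [18,[0,0,0.4],0]
    - [18,[0,0,0],0]

```text
t: 10.62
tool_pos: [0.4777, -0.1811, 0.2518]
orientation: [-2.226, -2.217, -0.0]
force: [-0.3, 0.4, -0.7]
opening: 0.0213
```

>>> apply_moves:
  deltas:
    - [18,[0,0,0.3],0]
    - [18,[0,0,0],0]

```text
t: 10.88
tool_pos: [0.4777, -0.1811, 0.2515]
orientation: [-2.226, -2.217, 0.0]
force: [-0.1, -0.5, -1.3]
opening: 0.0213
```

>>> apply_moves:
  deltas:
    - [18,[0,0,0.3],0]
    - [18,[0,0,0],0]

```text
t: 11.12
tool_pos: [0.4777, -0.1811, 0.2512]
orientation: [-2.226, -2.217, 0.0]
force: [0.4, 0.2, -0.7]
opening: 0.0213
```

>>> apply_moves:
  deltas:
    - [18,[0,0,0.3],0]
    - [18,[0,0,0],0]

```text
t: 11.38
tool_pos: [0.4777, -0.1812, 0.2509]
orientation: [-2.226, -2.217, -0.0]
force: [-0.0, 0.2, -1.3]
opening: 0.0216
```

>>> apply_moves:
  deltas:
    - [18,[0,0,0.3],0]
    - [18,[0,0,0],0]

```text
t: 11.62
tool_pos: [0.4777, -0.1812, 0.2509]
orientation: [2.226, 2.217, 0.0]
force: [-1.4, 0.9, 3.4]
opening: 0.0213
```

>>> apply_moves:
  deltas:
    - [18,[0,0,0.3],0]
    - [18,[0,0,0],0]

```text
t: 11.88
tool_pos: [0.4778, -0.1812, 0.2509]
orientation: [2.226, 2.217, -0.0]
force: [-2.7, 1.1, 5.5]
opening: 0.0213
```

>>> apply_moves:
  deltas:
    - [18,[0,0,-0.4],0]
    - [42,[0,0,0],0]
    - [42,[0,0,0],0]
    - [42,[0,0,0],0]
    - [42,[0,0,0],0]

```text
t: 12.5
tool_pos: [0.4777, -0.1811, 0.2507]
orientation: [-2.226, -2.217, 0.0]
force: [-0.8, 0.0, 0.4]
opening: 0.0417
```

>>> apply_moves:
  deltas:
    - [42,[0,0,0],0]
    - [42,[0,0,-10],0]
    - [42,[0,0,-30],0]
    - [42,[0,0,-40],0]
    - [42,[0,0,0],0]

```text
t: 13.12
tool_pos: [0.479, -0.1818, 0.3356]
orientation: [2.221, 2.212, 0.004]
force: [-0.3, 0.2, 0.5]
opening: 0.0417
```

```bash
python3 - <<'E'
from h import *
s=robot.read_state();print(s["t"],s["tool_pos"],s["force"],s["opening"])
im=viewer.read_camera("wrist");c=viewer.get_calibration("wrist")
import pickle;pickle.dump(c,open("w4.pkl","wb"));cv2.imwrite("pics/w4.png",im)
E
```

```text
13.125 [ 0.47901715 -0.18178068  0.33555351] [-0.29838226  0.2361488   0.51891235] 0.04173997721378647
```

View pics/w4.png

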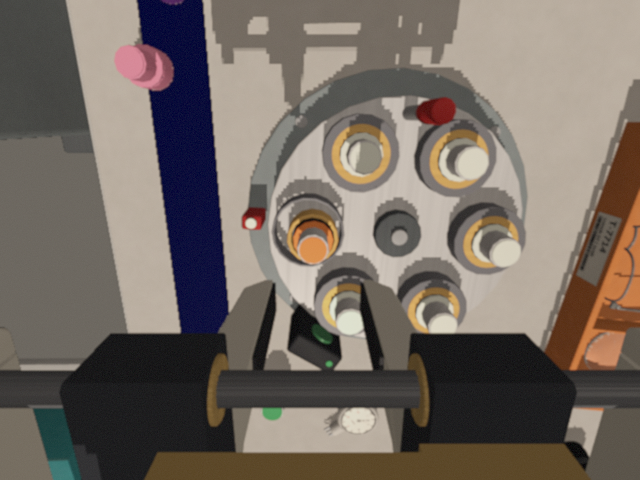

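```bash
python3 - <<'E'
from h import *
import pickle;im=cv2.imread("pics/w4.png");c=pickle.load(open("w4.pkl","rb"))
hsv=cv2.cvtColor(im,cv2.COLOR_BGR2HSV);m=cv2.inRange(hsv,(0,150,60),(6,255,255))|cv2.inRange(hsv,(172,150,60),(180,255,255))
n,l,st,ce=cv2.connectedComponentsWithStats(m)
for i in range(1,n):
    if st[i,4]>80:print(st[i],ce[i],pix2w(c,*ce[i],.1).round(4))
a=pix2w(c,471,162,.082);b=pix2w(c,350,320,.082);o=pix2w(c,505,252,.082);d=pix2w(c,367,152,.082);e=pix2w(c,442,325,.082)
print("axis",((a+b)/2).round(4),((d+e)/2).round(4),o.round(4),"cell",pix2w(c,313,250,.082).round(4))
for r in((.5505,-.0934),(.5475,-.0932)):print([np.round(w2pix(c,[*r,z]),1) for z in(.115,.083)])
s=robot.read_state();print(s["q"].round(3) if hasattr(s["q"],"round") else s["q"])
big=im[80:140,390:480];cv2.imwrite("pics/c4.png",cv2.resize(big,None,fx=7,fy=7,interpolation=cv2.INTER_CUBIC))
E
```

```text
[417  98  38  27 808] [436.30569307 111.09653465] [ 0.5463 -0.0926  0.1   ]
[243 208  22  21 266] [254.90225564 216.05639098] [ 0.4427 -0.1519  0.1   ]
axis [ 0.5398 -0.178   0.082 ] [ 0.5404 -0.1771  0.082 ] [ 0.6066 -0.1824  0.082 ] cell [ 0.4772 -0.1803  0.082 ]
[array([453.4, 112.1]), array([434.3, 113.2])]
[array([447.6, 111.7]), array([429.3, 112.8])]
[-0.463 -0.067  1.821  0.     1.382 -0.459]
```

View pics/c4.png

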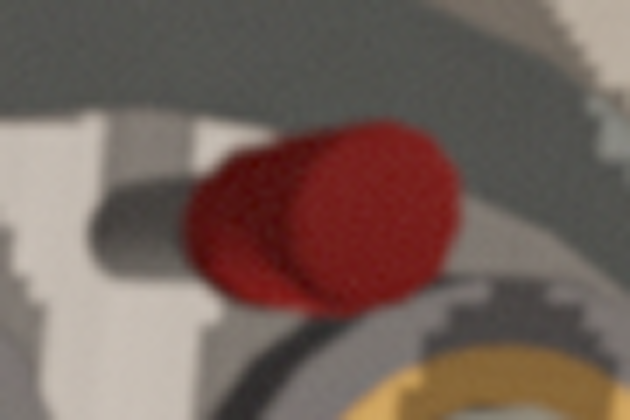

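>>> apply_moves:
  deltas:
    - [42,[29,22.5,0],0]
    - [42,[29,22.5,0],0]
    - [42,[29,22.5,0],0.052]
    - [42,[0,0,0],0]
    - [42,[0,0,0],0]

```text
t: 13.8
tool_pos: [0.545, -0.0945, 0.3297]
orientation: [-2.28, -2.159, 0.002]
force: [-0.3, -0.3, 0.7]
opening: 0.0419
```

```bash
python3 -c "
from h import *
plan([.546,-.093,.276],87,5)"
```

```text
[np.float64(0.3), np.float64(0.2), np.float64(10.7)] -0.001
[np.float64(0.3), np.float64(0.2), np.float64(10.7)] -0.001
[np.float64(0.3), np.float64(0.2), np.float64(10.7)] -0.001
[np.float64(0.3), np.float64(0.2), np.float64(10.7)] -0.001
[np.float64(0.3), np.float64(0.2), np.float64(10.7)] -0.001
```

>>> apply_moves:
  deltas:
    - [36,[0.6,0.5,14],0]
    - [36,[0.6,0.5,14],0]
    - [36,[0,0,14],0]
    - [36,[0,0,12],0]
    - [36,[0,0,0],0]

```text
t: 14.42
tool_pos: [0.5459, -0.0932, 0.275]
orientation: [-2.281, -2.157, 0.002]
force: [0.1, 0.1, -0.4]
opening: 0.0364
```

>>> apply_moves:
  deltas:
    - [20,[0,0,0],0]
    - [16,[0,0,0],0]
    - [10,[0,0,0],0]
    - [10,[0,0,0],0]
    - [10,[0,0,0],0]
  grip_force: 15

```text
t: 15.05
tool_pos: [0.5469, -0.0933, 0.2774]
orientation: [2.282, 2.158, 0.001]
force: [-0.3, -0.4, 5.1]
opening: 0.0133
```

>>> apply_moves:
  deltas:
    - [10,[0,0,0],0]
    - [10,[0,0,0],0]

```text
t: 15.3
tool_pos: [0.5468, -0.0933, 0.2773]
orientation: [2.282, 2.158, 0.001]
force: [-0.9, 0.4, 5.2]
opening: 0.0135
```

>>> apply_moves:
  deltas:
    - [22,[0,0,0],0]
    - [22,[0,0,0],0]
    - [22,[0,0,0],0]

```text
t: 15.68
tool_pos: [0.5464, -0.0932, 0.2763]
orientation: [-2.282, -2.158, 0.001]
force: [-0.5, 0.2, 0.1]
opening: 0.0214
```

>>> apply_moves:
  deltas:
    - [22,[0,0,-4],0]
    - [22,[0,0,0],0]
    - [10,[0,0,0],0]
    - [10,[0,0,0],0]
    - [10,[0,0,0],0]

```text
t: 16.3
tool_pos: [0.5467, -0.0933, 0.2808]
orientation: [2.283, 2.158, 0.0]
force: [0.8, -0.4, 0.3]
opening: 0.0136
```

>>> apply_moves:
  deltas:
    - [10,[-0.1,-4.6,0],-0.052]
    - [10,[-0.1,-4.6,0],-0.052]
    - [10,[-0.1,-4.6,0],-0.052]
    - [10,[-0.1,-4.6,0],-0.052]
    - [10,[-0.1,-4.6,0],-0.052]
  grip_force: 20

```text
t: 16.92
tool_pos: [0.5243, -0.0948, 0.2808]
orientation: [1.98, 2.436, 0.003]
force: [7.6, 0.9, -5.0]
opening: 0.0134
```

>>> apply_moves:
  deltas:
    - [10,[-0.1,-4.6,0],-0.052]
    - [10,[-0.1,-4.6,0],-0.052]
    - [10,[-0.1,-4.6,0],-0.052]
    - [10,[-0.1,-4.6,0],-0.052]
    - [10,[-0.1,-4.6,0],-0.052]

```text
t: 17.55
tool_pos: [0.5022, -0.1023, 0.2808]
orientation: [1.648, 2.673, 0.001]
force: [2.4, -1.0, -0.7]
opening: 0.0135
```

>>> apply_moves:
  deltas:
    - [10,[-0.1,-4.6,0],-0.052]
    - [10,[-0.1,-4.6,0],-0.053]
    - [10,[-0.1,-4.6,0],-0.053]
    - [10,[-0.1,-4.6,0],-0.053]
    - [10,[-0.1,-4.6,0],-0.053]

```text
t: 18.18
tool_pos: [0.4825, -0.1157, 0.2808]
orientation: [-1.282, -2.867, 0.003]
force: [-2.9, -4.4, 1.3]
opening: 0.0133
```

>>> apply_moves:
  deltas:
    - [10,[-0.1,-4.6,0],-0.052]
    - [10,[-0.1,-4.6,0],-0.053]
    - [10,[-0.1,-4.6,0],-0.053]
    - [10,[-0.1,-4.6,0],-0.053]
    - [10,[-0.1,-4.6,0],-0.053]

```text
t: 18.8
tool_pos: [0.4678, -0.1327, 0.2808]
orientation: [0.894, 3.011, -0.0]
force: [0.5, -1.4, -0.5]
opening: 0.0134
```

>>> apply_moves:
  deltas:
    - [10,[0,0,0],0]
    - [10,[0,0,0],0]

```text
t: 19.05
tool_pos: [0.468, -0.1325, 0.2808]
orientation: [0.898, 3.01, -0.0]
force: [0.2, -1.9, 0.5]
opening: 0.0137
```

Detent reached with little residual force. Open, rise, look.

>>> apply_moves:
  deltas:
    - [30,[0,0,0],0]
    - [30,[0,0,0],0]
    - [30,[0,0,0],0]
    - [30,[0,0,0],0]
    - [30,[0,0,0],0]

```text
t: 19.68
tool_pos: [0.4679, -0.1324, 0.2807]
orientation: [-0.897, -3.011, 0.0]
force: [0.2, 0.2, -0.1]
opening: 0.0298
```

>>> apply_moves:
  deltas:
    - [30,[0,0,-15],0]
    - [30,[0,0,-30],0]
    - [30,[0,0,-40],0]
    - [30,[0,0,0],0]
    - [30,[0,0,0],0]

```text
t: 20.3
tool_pos: [0.4679, -0.1324, 0.3662]
orientation: [0.896, 3.01, -0.0]
force: [-0.4, -0.4, 0.0]
opening: 0.0297
```

```bash
python3 - <<'E'
from h import *
s=robot.read_state();print(s["t"],s["tool_pos"],s["force"],s["opening"])
a=viewer.read_camera("wrist");b=viewer.read_camera("top")
b=cv2.resize(b[170:310,230:450],(640,407),interpolation=cv2.INTER_CUBIC)
im=np.vstack([a,b]);cv2.imwrite("pics/f.png",cv2.resize(im,None,fx=.67,fy=.67,interpolation=cv2.INTER_AREA))
E
```

```text
20.3 [ 0.46788827 -0.13239829  0.36618769] [-0.37438863 -0.40836322  0.01181662] 0.029675323332920153
```

View pics/f.png

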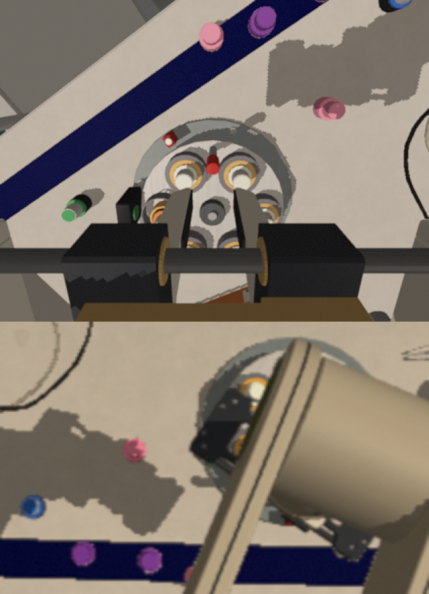

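```bash
python3 -c "
from h import *
plan([.42,.1,.42],147,5)"
```

```text
[np.float64(33.4), np.float64(33.7), np.float64(-11.0)] -0.001
[np.float64(33.3), np.float64(33.7), np.float64(-11.0)] -0.001
[np.float64(33.3), np.float64(33.7), np.float64(-11.0)] -0.001
[np.float64(33.3), np.float64(33.7), np.float64(-11.0)] -0.001
[np.float64(33.3), np.float64(33.8), np.float64(-11.0)] -0.001
```

>>> apply_moves:
  deltas:
    - [30,[33,34,-11],0]
    - [30,[33,34,-11],0]
    - [30,[33,34,-11],0]
    - [30,[33,34,-11],0]
    - [30,[33,34,-11],0]

```text
t: 21.02
tool_pos: [0.422, 0.1015, 0.42]
orientation: [-0.896, -3.009, 0.001]
force: [0.8, -0.3, -0.2]
opening: 0.0299
```

>>> apply_moves:
  deltas:
    - [30,[0,0,0],0]
    - [30,[0,0,0],0]
    - [30,[0,0,0],0]

```text
t: 21.4
tool_pos: [0.4229, 0.0992, 0.4198]
orientation: [-0.898, -3.009, 0.001]
force: [-1.0, -0.1, 0.2]
opening: 0.0302
```

```bash
python3 - <<'E'
from h import *
s=robot.read_state();print(s["t"],s["tool_pos"],s["force"],s["dq"])
b=viewer.read_camera("top");sc=viewer.read_camera("scene")
b=cv2.resize(b[160:300,300:460],(640,560),interpolation=cv2.INTER_CUBIC)
s2=cv2.resize(sc[190:330,290:450],(640,560),interpolation=cv2.INTER_CUBIC)
im=np.hstack([b,s2]);cv2.imwrite("pics/f2.png",cv2.resize(im,(800,350),interpolation=cv2.INTER_AREA))
E
```

```text
21.4 [0.42288607 0.09916363 0.41984539] [-0.97254128 -0.05228278  0.17205197] [-0.0055088  -0.00237827 -0.0047511   0.00094859  0.00018059  0.00314883]
```

View pics/f2.png

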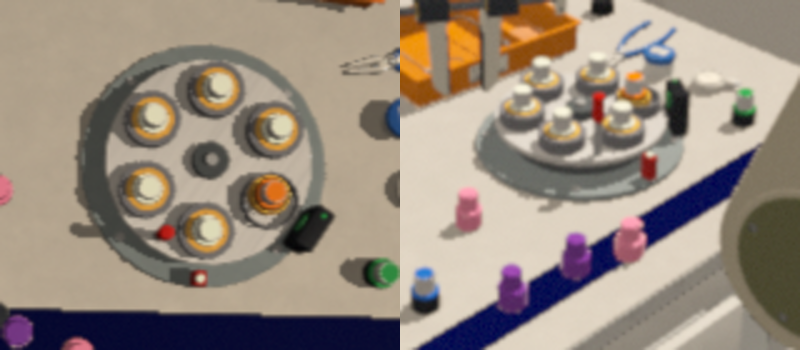

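The top view on the left shows the orange cell upright at about (272,190), beside the black reader at (310,230). The red post is at (167,232), one click on, and nothing else has moved.

```bash
python3 -c "
from h import *
print(order.close_job())"
```

```text
the job is handed in; nothing more can be done
None
```

The orange cell is in the empty pocket, seated fully home, and now rests at the black reader after one counter-clockwise click of the wheel. I handed the job in at about 21.5 s of robot time.

- **Insertion:** I located the off-centre bore with the wrist camera, and the cell went in at the first try. It met the pocket floor 40 mm above its start height, at about 5.5 N. That was the highest reading during insertion.
- **Wheel:** After letting go of the cell I gripped the red post and swung it 60° along its arc. The reaction was about 8 N, in line with the detent, and it had fallen to about 2 N at the click.
- **Final checks:** The last top and scene pictures show the cell upright at the reader and the post one click on. The other cells and objects visible in those views had not moved. The arm was clear of everything.
- **One oddity:** My first grip on the post gave an unexplained 5 N upward force. I opened, rose 4 mm and regripped, and the force was gone.

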